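# Open the orange clamp on the mosaic bench

### The job

The glue has set on the mosaic panel in the clamp with the orange release pad: press that pad down with the fingertips and, keeping it down, push the sliding jaw back along its bar all the way to the end stop, then let go so that the pad springs up. Leave the blue clamp shut, and both panels and everything else lying where they are; nothing is to be picked up.

Things in the scene. Friction and masses are not known exactly. Their poses are not given: they have to be found in the camera images.
- orange_clamp: Clamp with the orange pad: plywood board 320 x 90 x 12 mm fixed to the table. Origin at table height on its centre line, 145 mm from the near end; +x runs along the bar from the fixed wooden jaw (near the robot) to the dark steel end stop (60 mm wide, top 52 mm above the table, face at x = 155 mm); z up. The steel bar is 22 mm wide, its top 36 mm above the table.
- orange_jaw (a joint): Sliding jaw of the orange clamp along its bar, m: 0 = closed, grows as the jaw goes back along +x of orange_clamp; 0.110 = fully back, at the end stop. Starts at 0 to 0.002. With the release pad up the ratchet (teeth every 10 mm) blocks it after 3 mm at most, however hard it is pushed; with the pad held down it slides with about 3 N. It stays where it is left.
- orange_release (a joint): Press of the orange release pad, m: 0 = up (ratchet engaged), 0.008 = fully down. A spring pushes it up: about 6 N starts it, about 10 N holds it fully down. The ratchet is free from 0.0045 down. Let go, the pad springs up; part-way along it may rest on a tooth (half down) until the jaw moves on, but not near the end stop.
- orange_pad (a point): Centre of the top of the orange release pad (orange, 48 mm along the bar x 40 mm wide, open to both sides), which rides on the sliding jaw and moves down when pressed; 58 mm above the table when up. Axes as orange_clamp. The black push rest stands 29 mm from this point towards +x.
- orange_rest (a point): Middle of the top edge of the face of the black push rest at the +x end of the orange pad, fixed to the sliding jaw (face 44 mm wide, rest 14 mm thick, top 84 mm above the table, 26 mm above the raised pad). A fingertip standing on the pad pushes against this face to drive the jaw back. Axes as orange_clamp.
- blue_clamp: Clamp with the blue pad: plywood board 320 x 90 x 12 mm fixed to the table. Origin at table height on its centre line, 145 mm from the near end; +x runs along the bar from the fixed wooden jaw (near the robot) to the dark steel end stop (60 mm wide, top 52 mm above the table, face at x = 155 mm); z up. The steel bar is 22 mm wide, its top 36 mm above the table.
- blue_jaw (a joint): Sliding jaw of the blue clamp along its bar, m: 0 = closed, grows as the jaw goes back along +x of blue_clamp; 0.110 = fully back, at the end stop. Starts at 0 to 0.002. With the release pad up the ratchet (teeth every 10 mm) blocks it after 3 mm at most, however hard it is pushed; with the pad held down it slides with about 3 N. It stays where it is left.
- blue_release (a joint): Press of the blue release pad, m: 0 = up (ratchet engaged), 0.008 = fully down. A spring pushes it up: about 6 N starts it, about 10 N holds it fully down. The ratchet is free from 0.0045 down. Let go, the pad springs up; part-way along it may rest on a tooth (half down) until the jaw moves on, but not near the end stop.
- blue_pad (a point): Centre of the top of the blue release pad (blue, 48 mm along the bar x 40 mm wide, open to both sides), which rides on the sliding jaw and moves down when pressed; 58 mm above the table when up. Axes as blue_clamp. The black push rest stands 29 mm from this point towards +x.
- blue_rest (a point): Middle of the top edge of the face of the black push rest at the +x end of the blue pad, fixed to the sliding jaw (face 44 mm wide, rest 14 mm thick, top 84 mm above the table, 26 mm above the raised pad). A fingertip standing on the pad pushes against this face to drive the jaw back. Axes as blue_clamp.
- sun_panel_center (a point): Centre of the small mosaic panel (80 x 80 x 16 mm, wooden, orange and cream tiles) lying loose on the board of the orange clamp between its fixed jaw and its sliding jaw.
- sea_panel_center (a point): The same for the blue-tiled mosaic panel in the blue clamp.
- water_bottle: Clear, whitish squeeze bottle, 60 mm across, 150 mm high, loose; origin centre of its underside.
- grout_tub: White open plastic tub, 90 mm across, 65 mm high, loose; origin centre of its underside.
- nippers: Tile nippers with red handles lying flat, about 150 mm long, 60 mm wide, 15 mm high, loose; origin near the middle on the table, jaws to its +x.

How it is judged (in metres and radians):
On the way, in this order (a step that is already met when the one before it is completed fails the run):
1. the orange release pad is pressed down while its jaw is still near the panel (value of joint orange_release above 0.004 m and value of joint orange_jaw below 0.03 m), for 0.05 s.
2. the orange jaw has been pushed back to the end stop (value of joint orange_jaw above 0.105 m), for 0.1 s.
At the end, for the whole second after the job is handed in: The orange jaw is within 5 mm of its end stop, at rest, with its release pad up again (under 1.5 mm down); the blue jaw and pad are as they were; both panels lie within 10 mm of where they lay (value of joint orange_jaw above 0.105 m and value of joint each of orange_release, blue_release below 0.0015 m and velocity of joint orange_jaw between -0.005 and 0.005 m/s and value of joint blue_jaw below 0.006 m and distance of each of sun_panel_center, sea_panel_center from where it was at the start of the episode below 0.01 m); the robot touches nothing.
It fails at once if the blue clamp's pad is pressed or its jaw moved (over 4 mm) (distance of blue_pad from where it was at the start of the episode above 0.004 m).
It fails at once if a panel is shifted or lifted (over 10 mm) (distance of any of sun_panel_center, sea_panel_center from where it was at the start of the episode above 0.01 m).
It fails at once if the bottle, tub or nippers are shifted or lifted (over 15 mm) (distance of any of water_bottle, grout_tub, nippers from where it was at the start of the episode above 0.015 m).
It also fails if it takes over 35 s, if anything falls off the work surface, if the arm or the gripper's body presses on something with over 40 N, if the wrist force passes 120 N, or if a joint passes its speed limit or range.

### The arm

A 7-joint arm with a two-finger parallel gripper is mounted at the origin on the work surface. World frame = base frame: x ahead of the robot, y to its left, z up, the work surface at z = 0. Lengths are in mm, angles in degrees, forces in N, time in s.
With the tool pointing down it reaches from about 350 to 900 mm from the base axis. Payload 7.2 kg.
Tool frame: the origin (TCP) lies on the centre line of the jaws, within the pads' length; the fingertips stand 17 mm ahead of it and the grasp point (between the pads) lies 2 mm behind it; x points along the fingers, z is the direction in which the jaws open and shut, and the axes are right-handed (so a half turn about x gives the same grasp; the last joint's range is limited). The gripper opens to 88 mm and grips with 3 to 60 N. Pads are 20 mm wide; open, the fingers measure 115 mm over their backs; the gripper's body (75 mm by 178 mm) begins 61 mm behind the grasp point.
Start: joints at [-69.74, 23.554, -0.728, 91.456, 0.321, 64.991, -4.71], TCP at [255.886, 570.22, 239.653] pointing down, gripper open.
Joint ranges: [-169.25, 169.25], [-16.82, 113.86], [-84.01, 82.57], [7.8, 145.47], [-59.2, 239.2], [7.22, 106.19], [-163.78, 163.78]. Speed limits (degrees/s): [136.94, 136.94, 172.46, 172.46, 180, 180, 180].

### API

Orientations are given as a 3x3 rotation matrix whose columns are the frame's x, y, z axes.
In Python, from plant import ctrl, get_image, sign_off, find_in gives the robot as it stands. The module is installed in compiled form; this text tells all that it offers.
- The arm moves only by the tool play_rows, never from a script. Its argument "commands" is a list of rows, each a list of 7 numbers: the turn, a rotation vector about the world's x, y, z in degrees, then the shift along the world's x, y, z in m, then the finger opening in m, from 0 to 0.0878. A call has 1 to 20 rows; each row shifts and turns the commanded pose from where the row before left it; what a row does not reach is not made up. A row lasts 1/10 s, in which the tool goes at most 50 mm and 8.59 degrees, less where a joint would pass 70% of its speed; a pose out of reach is approached as far as the arm can. A call with a gripper value outside its range is refused whole. The fingers move at their own pace and stop on an object; "grip_force" is the grip in N (left out, the last holds). Time passes only in rows, so rows that do not move let the fingers close. It gives the time, the measured TCP pose, the force and the opening at its end, in the units of the state.
- ctrl.read_state(): the state, without advancing time (a new reading comes with each control period).
- get_image(name): name is "scene" or "top"; returns a dict with "image" (480x640x3 uint8, blue, green, red), "range_z" (480x640 float32, mm along the optical axis (not along the pixel's ray), 0 where there is no reading), "camera_matrix" (3x3 intrinsics, pixels), "k1" (the pictures are not rectified: a ray, as slopes to the right and down, at radius r is drawn at 1 + k1 r^2 times it, then the intrinsics apply), "pose" (4x4, takes a point from camera to world coordinates). Camera axes: x right, y down, z forward; pixel columns grow to the right and rows downward; lengths in mm; the calibration is good to about 2 mm. A picture is of the moment at which its call begins.
- sign_off(): hands the job in, once; it reports no verdict.
Trained networks look in the newest picture that a camera, given by its name, has taken for a name from the list of things; names that differ only in an ending like _2 or _b are one class to them, and where a whole thing is asked for, a point or a joint stands for the part that bears it (a point fixed in the world has none). Each returns a list of dicts, best first, with "conf" (0 to 1); they miss things now and then, are a little off and sometimes report something else, mostly with a low value. They report only what shows in the picture. A call takes as long as a camera call.
- find_in(camera, query): "box" ([centre column, centre row, width, height] in pixels, round what is visible of it).
The state is a dict: "t": time; "joint_pos": joint angles; "qd": joint speeds; "effort": joint torques, N m; "position": TCP position; "eef_rot": TCP orientation; "force": force on the tool from outside, world axes, zero at the start; "wrist_torque": the same for the moment, N m; "gripper_width": opening from 0.0 (shut) to 1.0 (fully open).
Only numpy, scipy, OpenCV 4.12 (cv2) and the standard library are available. Lean on these libraries where they do the work, as an engineer would, in place of code of your own. Each camera call takes 0.05 s, during which the arm holds its last target.

## Working session

There is one attempt and no reset: what is moved stays moved. The work goes in short steps, Python scripts to look and compute and a tool call to move; the robot and the scene stay as the last step left them, time stands still between calls to the robot, and variables do not carry over. Pictures are saved under pics/ and viewed, and the job is handed in when it is done.

Besides the shell and the picture viewer there is one more tool, called after ">>>" in YAML: its name, and indented under it one key for each argument. play_rows: Moves the arm, as the interface text tells. Its arguments: {"type":"object","properties":{"commands":{"type":"array","items":{"type":"array","items":{"type":"number"}}},"grip_force":{"type":"number"}},"required":["commands"]}

```bash
mkdir -p pics; cat > h.py <<'E'
import numpy as np, cv2
from plant import ctrl, get_image, sign_off, find_in
def w(d,u,v,z=None):
    """pixel->world: with depth, or z plane"""
    K=np.array(d["camera_matrix"],float);k=d["k1"]
    p=cv2.undistortPoints(np.array([[[u,v]]],float),K,np.array([k,0,0,0,0.]))[0,0]
    P=np.array(d["pose"]);r=np.array([p[0],p[1],1.])
    if z is None:
        return P[:3,:3]@(r*d["range_z"][int(round(v)),int(round(u))])+P[:3,3]
    q=P[:3,:3]@r; return P[:3,3]+q*(z-P[2,3])/q[2]
E
python3 - <<'E'
from h import *
for c in("scene","top"):
    d=get_image(c);cv2.imwrite(f"pics/{c}0.png",d["image"]);np.savez(f"{c}0.npz",**d)
    print(c,d["k1"],np.array(d["pose"]).round(2).tolist())
    for n in("orange_clamp","orange_pad","orange_rest","blue_pad","sun_panel_center","blue_clamp","water_bottle","grout_tub","nippers"):
        for r in find_in(c,n)[:2]:
            b=r["box"];print(n,round(r["conf"],2),np.round(b),w(d,b[0],b[1]).round())
s=ctrl.read_state();print(s)
E
```

```text
scene -0.0659112770626597 [[0.82, 0.3, -0.49, 1256.87], [0.57, -0.43, 0.7, -964.92], [0.01, -0.85, -0.52, 822.59], [0.0, 0.0, 0.0, 1.0]]
orange_clamp 0.15 [251. 290.  18.  17.] [ 539. -232.   56.]
orange_pad 0.53 [323. 225.  14.  16.] [500. 109.  54.]
orange_rest 0.89 [326. 230.  34.  26.] [510. 109.  42.]
blue_pad 0.65 [250. 288.  17.  14.] [ 529. -226.   55.]
sun_panel_center 0.7 [300. 224.  35.  25.] [416. 115.  28.]
blue_clamp 0.65 [262. 302. 132.  80.] [ 572. -234.   39.]
water_bottle 0.72 [325. 223.  16.  12.] [497. 123.  55.]
water_bottle 0.7 [187. 322.  37.  68.] [ 538. -424.   93.]
grout_tub 0.75 [401. 296.  42.  44.] [833. -58.  62.]
nippers 0.74 [401. 295.  39.  41.] [800.  11.   8.]
nippers 0.62 [385. 202.  42.  22.] [520. 425.  -4.]
top 0.006886115842382523 [[0.0, -0.99, 0.13, 381.72], [-1.0, -0.0, -0.01, 16.33], [0.01, -0.13, -0.99, 1653.79], [0.0, 0.0, 0.0, 1.0]]
orange_clamp 0.9 [285. 274.  57. 116.] [503. 119.  58.]
orange_pad 0.68 [282. 278.  13.  15.] [492. 126.  52.]
blue_pad 0.79 [407. 266.  21.  17.] [ 523. -209.   63.]
sun_panel_center 0.78 [279. 308.  31.  38.
[... 351 characters left out ...]
64.99065779,  -4.71142414]), 'qd': array([-0.09360773,  0.03391228, -0.03259741, -0.01527629,  0.03751842,
       -0.03600769,  0.03443168]), 'effort': array([ 5.39665671e-04, -5.87748921e+01,  6.41315673e-01, -2.91388500e+01,
       -5.37173403e-02,  1.04074739e-02, -4.05091907e-07]), 'position': array([255.85243434, 570.21927694, 239.64003147]), 'eef_rot': array([[-3.90697819e-05, -9.12356627e-01,  4.09396365e-01],
       [ 1.22852517e-05,  4.09396365e-01,  9.12356628e-01],
       [-9.99999999e-01,  4.06751118e-05, -4.78649589e-06]]), 'force': array([ 0.12750813,  0.96455833, -0.07893424]), 'wrist_torque': array([ 0.0002333 ,  0.02437257, -0.03208698]), 'gripper_width': 1.0042984171640632}
```

```bash
python3 - <<'E'
from h import *
d=dict(np.load("top0.npz"));im=d["image"]
a=cv2.resize(im[200:350,180:440],None,fx=3,fy=3,interpolation=cv2.INTER_CUBIC)
cv2.imwrite("pics/topc.png",a)
d2=dict(np.load("scene0.npz"));cv2.imwrite("pics/scenec.png",cv2.resize(d2["image"][180:300,250:450],None,fx=4,fy=4,interpolation=cv2.INTER_CUBIC))
# orange mask, scene & top, cloud in world
for n,D,x0,x1,y0,y1 in(("top",d,240,330,200,350),("scene",d2,270,400,190,280)):
    hsv=cv2.cvtColor(D["image"],cv2.COLOR_BGR2HSV)
    m=cv2.inRange(hsv,(5,150,120),(22,255,255));
    nl,l,st,c=cv2.connectedComponentsWithStats(m)
    for i in range(1,nl):
        if st[i,4]>25: print(n,st[i],c[i].round(1),w(D,*c[i],z=58).round(1),w(D,*c[i]).round(1))
E
```

```text
top [514  93   6   5  26] [516.1  95. ] [1007.1 -522.    58. ] [1024.5 -537.1   13.4]
top [211  95  36  47 604] [229.2 118.8] [933.3 279.1  58. ] [949.6 286.8  11. ]
top [242  95   8  20 108] [244.7 102.4] [980.9 237.2  58. ] [ 1.0029e+03  2.4530e+02 -7.0000e-01]
top [472  96  19  16 171] [482.  102.3] [ 985.4 -425.8   58. ] [1003.3 -439.    10.5]
top [497 100   6   6  26] [499.4 102.3] [ 985.5 -474.4   58. ] [1003.5 -489.    10.6]
top [247 103  16  40 243] [254.  121.9] [924.8 210.2  58. ] [935.9 214.1  25.4]
top [444 105  11  12  75] [449.6 111.2] [ 958.8 -334.6   58. ] [ 976.5 -345.4    9.2]
top [492 105   6  11  52] [494.4 110.5] [ 961.8 -459.6   58. ] [ 977.4 -472.4   15.1]
top [516 109   7  10  51] [519.3 113.4] [ 953.8 -529.1   58. ] [ 972.5 -547.     5.7]
top [426 113   5   6  26] [428.  115.7] [ 945.6 -273.9   58. ] [ 963.3 -283.     7.9]
top [474 113   6   6  27] [476.9 115.6] [ 946.6 -410.3   58. ] [ 963.7 -423.2    9.7]
top [487 117   6   6  28] [489.6 119.2] [ 936.3 -445.6   58. ] [ 951.9 -458.5   13.3]
top [490 121  16  23 164] [496.5 131.5] [ 901.3 -463.7   58. ] [ 918
[... 3284 characters left out ...]
ne [371 428  10   9  61] [375.4 432. ] [ 976.2 -410.6   58. ] [ 958.3 -375.3    9.2]
scene [396 438  10   9  59] [400.3 442. ] [1020.7 -404.6   58. ] [1005.5 -368.5    8.8]
scene [342 442  11  10  70] [346.9 446.2] [ 952.4 -462.5   58. ] [ 932.5 -429.6    8. ]
scene [309 446  30  34 429] [323.  462.4] [ 938.2 -510.9   58. ] [1256.9 -964.9  822.6]
scene [359 449  10  10  62] [363.5 453.4] [ 982.2 -458.8   58. ] [ 964.  -425.2    7.3]
scene [341 460  11  11  69] [346.1 464.9] [ 971.  -493.4   58. ] [ 953.2 -464.    10.4]
scene [362 460  33  20 395] [378.3 469.8] [1017.8 -471.7   58. ] [1002.3 -439.7    8.5]
scene [345 472  20   8  96] [353.  476.5] [ 991.6 -504.9   58. ] [ 974.4 -475.1    8.5]
```

View pics/topc.png

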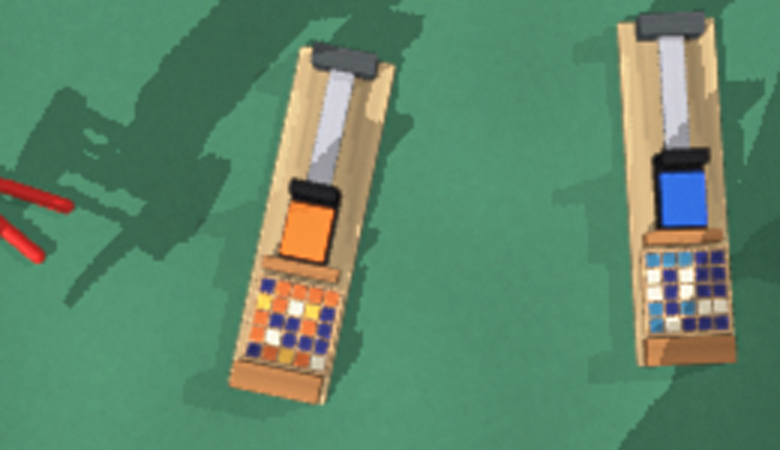

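View pics/scenec.png

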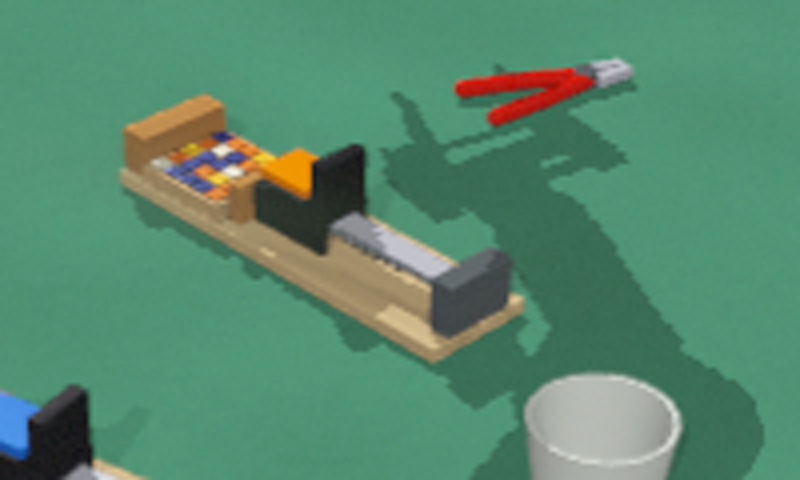

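View pics/scene0.png

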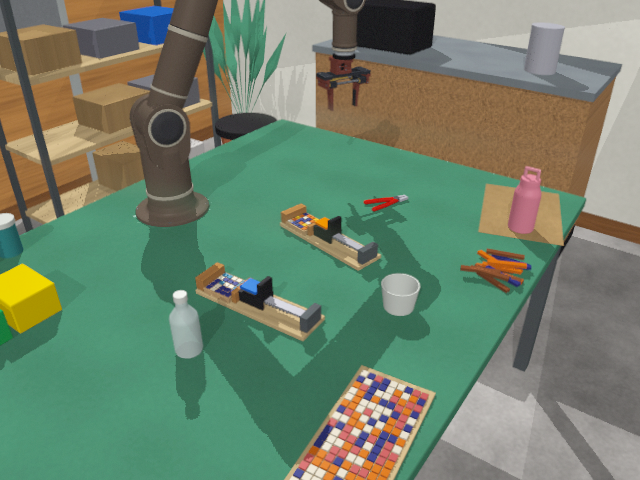

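```bash
python3 - <<'E'
from h import *
d=dict(np.load("top0.npz"))
def c(u,v,z): return w(d,180+(u+.5)/3-.5,200+(v+.5)/3-.5,z)
pts={"padTL":(290,199,58),"padTR":(334,206,58),"padBR":(328,263,58),"padBL":(281,256,58),"stopL":(314,49,52),"stopR":(377,56,52),"barT":(343,72,36),"barB":(322,184,36),"brdBL":(230,385,12),"brdTL":(302,47,12),"brdTR":(394,63,12),"brdBR":(325,403,12)}
P={k:c(*v) for k,v in pts.items()}
for k,v in P.items():print(k,v.round(1))
an=lambda a,b:np.degrees(np.arctan2(*(P[b]-P[a])[[1,0]])).round(2)
print(an("barB","barT"),an("brdBL","brdTL"),an("brdBR","brdTR"),an("padBL","padTL"),an("padBR","padTR"),an("stopR","stopL")-90,an("padTR","padTL")-90)
# depth cloud orange pad top & board
v,u=np.mgrid[235:340,240:330]
Q=np.array([w(d,a,b) for a,b in zip(u.ravel(),v.ravel())])
m=(Q[:,2]>5)&(Q[:,2]<100)
r=cv2.minAreaRect(Q[m][:,:2].astype(np.float32));print("clamp rect",r)
hsv=cv2.cvtColor(d["image"],cv2.COLOR_BGR2HSV)[235:340,240:330].reshape(-1,3)
om=m&(hsv[:,0]>5)&(hsv[:,0]<20)&(hsv[:,1]>150)&(abs(Q[:,2]-58)<6)
print(om.sum(),Q[om].mean(0),cv2.minAreaRect(Q[om][:,:2].astype(np.float32)))
hi=m&(Q[:,2]>75);print("rest",hi.sum(),Q[hi].mean(0),cv2.minAreaRect(Q[hi][:,:2].astype(np.float32)))
E
```

```text
padTL [523.6 142.3  58. ]
padTR [517.5 102.8  58. ]
padBR [466.4 107.5  58. ]
padBL [472.5 149.6  58. ]
stopL [661.2 122.9  52. ]
stopR [655.1  65.5  52. ]
barT [642.7  97.1  36. ]
barB [539.4 115.1  36. ]
brdBL [357.6 198.   12. ]
brdTL [670.1 136.8  12. ]
brdTR [655.4  50.8  12. ]
brdBR [341.7 111.3  12. ]
-9.88 -11.08 -10.92 -8.11 -5.33 -6.140000000000001 -8.810000000000002
clamp rect ((471.6102294921875, 124.047607421875), (287.6536865234375, 248.89549255371094), 0.28800079226493835)
241 [494.56879281 126.98007622  58.07315729] ((494.7292785644531, 127.1475830078125), (40.051658630371094, 47.41288757324219), 79.37386322021484)
rest 91 [529.57574046 119.72431509  83.74483604] ((529.8299560546875, 119.60366821289062), (43.60190963745117, 13.652740478515625), 78.26923370361328)
```

>>> play_rows:
  commands:
    - [0,0,0.88,0.0166,-0.0297,0,0]
    - [0,0,0.88,0.0166,-0.0297,0,0]
    - [0,0,0.88,0.0166,-0.0297,0,0]
    - [0,0,0.88,0.0166,-0.0297,0,0]
    - [0,0,0.88,0.0166,-0.0297,0,0]
    - [0,0,0.88,0.0166,-0.0297,0,0]
    - [0,0,0.88,0.0166,-0.0297,0,0]
    - [0,0,0.88,0.0166,-0.0297,0,0]
    - [0,0,0.88,0.0166,-0.0297,0,0]
    - [0,0,0.88,0.0166,-0.0297,0,0]
    - [0,0,0.88,0.0166,-0.0297,0,0]
    - [0,0,0.88,0.0166,-0.0297,0,0]
    - [0,0,0.88,0.0166,-0.0297,0,0]
    - [0,0,0.88,0.0166,-0.0297,0,0]
    - [0,0,0.88,0.0166,-0.0297,0,0]
    - [0,0,0,0,0,0,0]
    - [0,0,0,0,0,0,0]
    - [0,0,0,0,0,0,0]
  grip_force: 20

```text
t: 2.8
position: [504.4, 125.8, 239.6]
eef_rot: [[-0.0, -0.982, 0.189], [0.0, 0.189, 0.982], [-1.0, 0.0, 0.0]]
force: [0.0, -0.0, 0.4]
gripper_width: 0.003
```

>>> play_rows:
  commands:
    - [0,0,0,0,0,-0.025,0]
    - [0,0,0,0,0,-0.025,0]
    - [0,0,0,0,0,-0.025,0]
    - [0,0,0,0,0,-0.025,0]
    - [0,0,0,0,0,-0.025,0]
    - [0,0,0,0,0,-0.015,0]
    - [0,0,0,0,0,-0.01,0]
    - [0,0,0,0,0,0,0]
    - [0,0,0,0,0,0,0]

```text
t: 3.7
position: [505.0, 125.3, 90.1]
eef_rot: [[0.0, -0.982, 0.189], [0.0, 0.189, 0.982], [-1.0, -0.0, 0.0]]
force: [1.4, -1.1, -0.2]
gripper_width: 0.004
```

```bash
python3 - <<'E'
from h import *
d=get_image("scene");s=ctrl.read_state();print(s["t"],s["position"],s["force"])
cv2.imwrite("pics/s1.png",cv2.resize(d["image"][120:280,230:430],None,fx=4,fy=3.75,interpolation=cv2.INTER_CUBIC))
E
```

```text
3.75 [505.34200235 125.25875355  90.45416895] [-0.66388415  0.32414133  0.30846906]
```

View pics/s1.png

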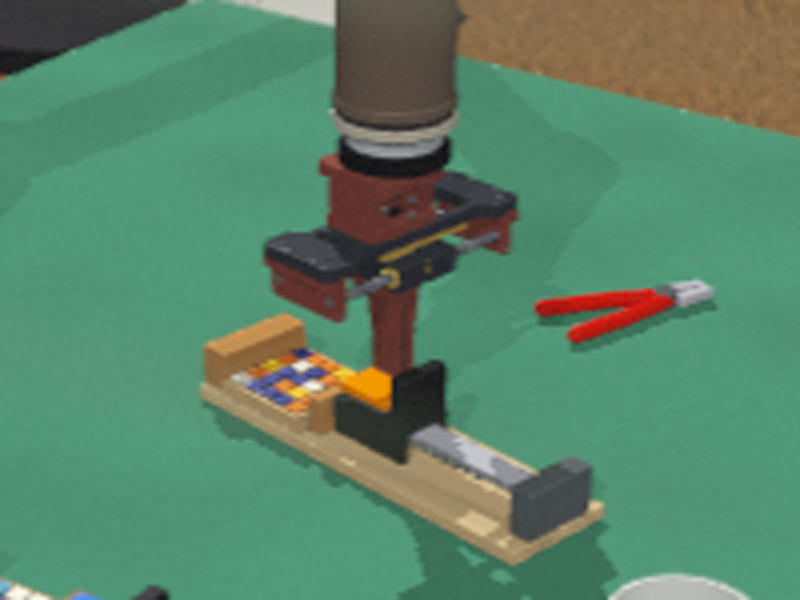

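The closed fingertips (about 392,365) hang over the orange pad, just on the robot side of the black rest. Pressing next.

>>> play_rows:
  commands:
    - [0,0,0,0,0,-0.006,0]
    - [0,0,0,0,0,-0.006,0]
    - [0,0,0,0,0,-0.004,0]
    - [0,0,0,0,0,-0.003,0]
    - [0,0,0,0,0,-0.003,0]
    - [0,0,0,0,0,0,0]
    - [0,0,0,0,0,0,0]

```text
t: 4.45
position: [505.1, 124.8, 68.1]
eef_rot: [[0.0, -0.982, 0.19], [0.0, 0.19, 0.982], [-1.0, -0.0, 0.0]]
force: [-2.2, -0.5, 8.7]
gripper_width: 0.006
```

>>> play_rows:
  commands:
    - [0,0,0,0.0039,-0.0008,-0.0005,0]
    - [0,0,0,0.0039,-0.0008,0,0]
    - [0,0,0,0.0039,-0.0008,0,0]
    - [0,0,0,0.0039,-0.0008,0,0]
    - [0,0,0,0.0039,-0.0008,0,0]
    - [0,0,0,0.0039,-0.0008,0,0]
    - [0,0,0,0,0,0,0]

```text
t: 5.15
position: [529.1, 120.0, 67.8]
eef_rot: [[0.001, -0.982, 0.191], [0.001, 0.191, 0.982], [-1.0, -0.001, 0.001]]
force: [-1.0, 0.4, 8.9]
gripper_width: 0.004
```

>>> play_rows:
  commands:
    - [0,0,0,0.0079,-0.0015,0,0]
    - [0,0,0,0.0079,-0.0015,0,0]
    - [0,0,0,0.0079,-0.0015,0,0]
    - [0,0,0,0.0079,-0.0015,0,0]
    - [0,0,0,0.0079,-0.0015,0,0]
    - [0,0,0,0.0079,-0.0015,0,0]
    - [0,0,0,0.0079,-0.0015,0,0]
    - [0,0,0,0.0079,-0.0015,0,0]
    - [0,0,0,0.0079,-0.0015,0,0]
    - [0,0,0,0.0079,-0.0015,0,0]
    - [0,0,0,0,0,0,0]

```text
t: 6.25
position: [608.8, 104.1, 67.9]
eef_rot: [[0.002, -0.982, 0.191], [-0.0, 0.191, 0.982], [-1.0, -0.002, 0.0]]
force: [0.6, -2.1, 9.2]
gripper_width: 0.002
```

```bash
python3 - <<'E'
from h import *
d=get_image("scene");s=ctrl.read_state();print(s["t"],s["position"],s["force"])
cv2.imwrite("pics/s2.png",cv2.resize(d["image"][120:280,230:430],None,fx=4,fy=3.75,interpolation=cv2.INTER_CUBIC))
E
```

```text
6.3 [608.72594831 104.13782095  68.02675121] [ 0.05926406 -2.51220698  8.85350047]
```

View pics/s2.png

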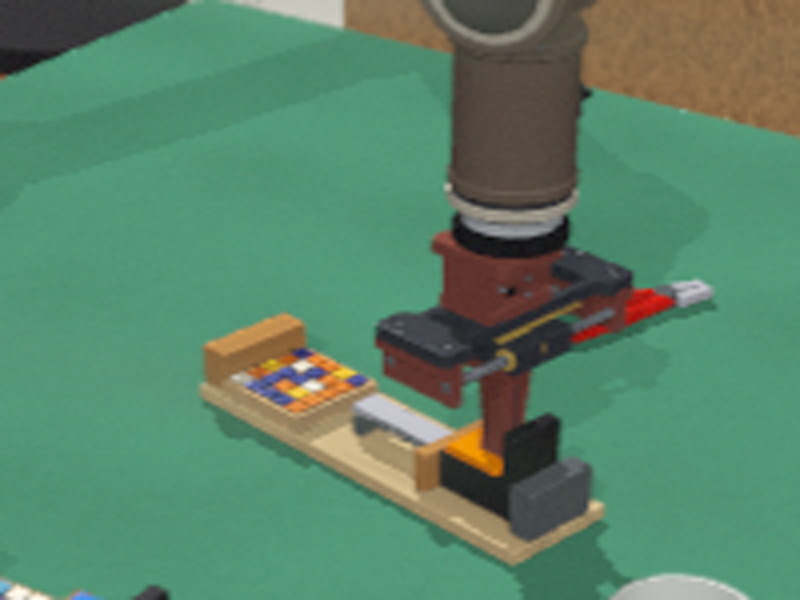

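The jaw has slid nearly to the stop: the rest is at (532,450) and the stop at (550,495). The panel has not moved. Finishing the push.

>>> play_rows:
  commands:
    - [0,0,0,0.0039,-0.0008,0,0]
    - [0,0,0,0.0039,-0.0008,0,0]
    - [0,0,0,0.0039,-0.0008,0,0]
    - [0,0,0,0.0029,-0.0006,0,0]
    - [0,0,0,0,0,0,0]

```text
t: 6.8
position: [619.1, 102.6, 67.3]
eef_rot: [[-0.006, -0.982, 0.19], [0.001, 0.19, 0.982], [-1.0, 0.006, -0.0]]
force: [-10.6, 0.6, 14.7]
gripper_width: 0.006
```

>>> play_rows:
  commands:
    - [0,0,0,0.0029,-0.0006,0,0]
    - [0,0,0,0,0,0,0]
    - [0,0,0,0,0,0,0]

```text
t: 7.1
position: [619.2, 102.6, 67.3]
eef_rot: [[-0.011, -0.982, 0.189], [0.001, 0.189, 0.982], [-1.0, 0.011, -0.001]]
force: [-21.0, 1.5, 21.5]
gripper_width: 0.0
```

```bash
python3 - <<'E'
from h import *
d=get_image("scene");s=ctrl.read_state();print(s["t"],s["position"],s["force"])
cv2.imwrite("pics/s3.png",cv2.resize(d["image"][180:280,280:405],None,fx=6,fy=6,interpolation=cv2.INTER_CUBIC))
E
```

```text
7.15 [619.16413734 102.54613539  67.22208482] [-21.68525145   1.54077905  21.9237988 ]
```

View pics/s3.png

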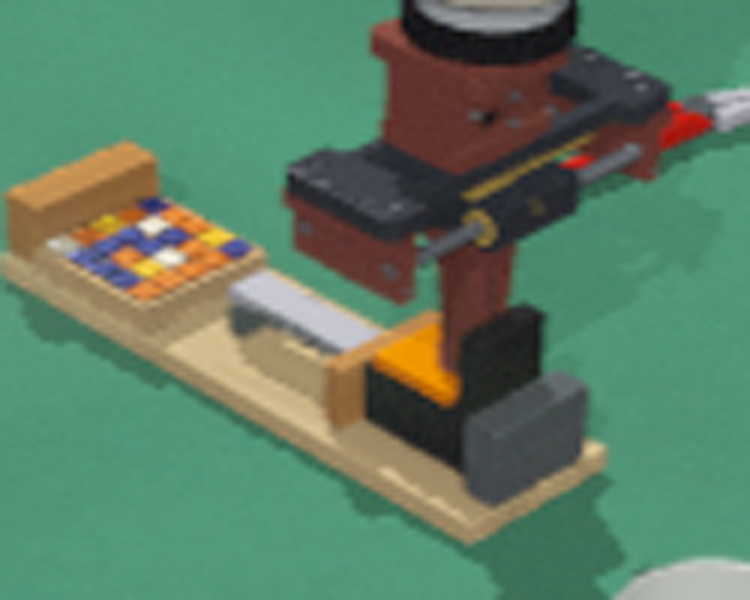

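>>> play_rows:
  commands:
    - [0,0,0,-0.0025,0.0005,0,0]
    - [0,0,0,-0.0015,0.0003,0,0]
    - [0,0,0,0,0,0.003,0]
    - [0,0,0,0,0,0.004,0]
    - [0,0,0,0,0,0.005,0]
    - [0,0,0,0,0,0.006,0]
    - [0,0,0,-0.003,0.0006,0.006,0]
    - [0,0,0,-0.004,0.0008,0.01,0]
    - [0,0,0,0,0,0.02,0]
    - [0,0,0,0,0,0.03,0]
    - [0,0,0,0,0,0.03,0]
    - [0,0,0,0,0,0.03,0]
    - [0,0,0,-0.04,0,0.02,0]
    - [0,0,0,-0.04,0,0.0,0]
    - [0,0,0,-0.04,0,0,0]
    - [0,0,0,-0.04,0,0,0]
    - [0,0,0,0,0,0,0]
    - [0,0,0,0,0,0,0]

```text
t: 8.95
position: [454.2, 103.7, 232.6]
eef_rot: [[0.003, -0.982, 0.19], [0.001, 0.19, 0.982], [-1.0, -0.003, 0.002]]
force: [-0.3, 0.4, 0.4]
gripper_width: 0.001
```

```bash
python3 - <<'E'
from h import *
s=ctrl.read_state();print(s["t"],s["position"],s["force"],s["qd"].round(1))
d=get_image("top");a=cv2.resize(d["image"][200:350,180:440],None,fx=3,fy=3,interpolation=cv2.INTER_CUBIC);cv2.imwrite("pics/t4.png",a)
for D,n in((d,"top"),):
    v,u=np.mgrid[200:300,260:330]
    Q=np.array([w(D,a,b) for a,b in zip(u.ravel(),v.ravel())])
    h=cv2.cvtColor(D["image"],cv2.COLOR_BGR2HSV)[200:300,260:330].reshape(-1,3)
    om=(h[:,0]>5)&(h[:,0]<20)&(h[:,1]>150)&(abs(Q[:,2]-56)<8)
    print("pad",om.sum(),Q[om].mean(0),np.median(Q[om],0))
    hi=(Q[:,2]>75)&(Q[:,2]<92)&(Q[:,0]>600);print("rest",hi.sum(),Q[hi].mean(0))
d=get_image("scene");cv2.imwrite("pics/s4.png",cv2.resize(d["image"][180:280,280:405],None,fx=6,fy=6,interpolation=cv2.INTER_CUBIC))
E
```

```text
8.95 [454.23641381 103.67777015 232.58611976] [-0.28703445  0.43858355  0.38307856] [ 0.5  2.2  0.3 -2.2 -0.2 -0.1  0.2]
pad 246 [600.04921592 105.93957545  57.96695692] [599.82514015 106.26351116  58.07941569]
rest 88 [635.17489449  98.50365297  84.09231194]
```

View pics/s4.png

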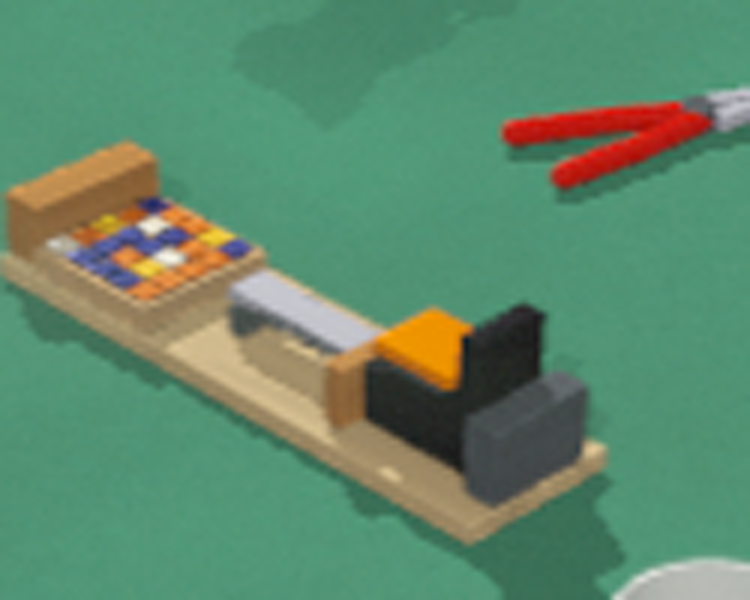

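View pics/t4.png

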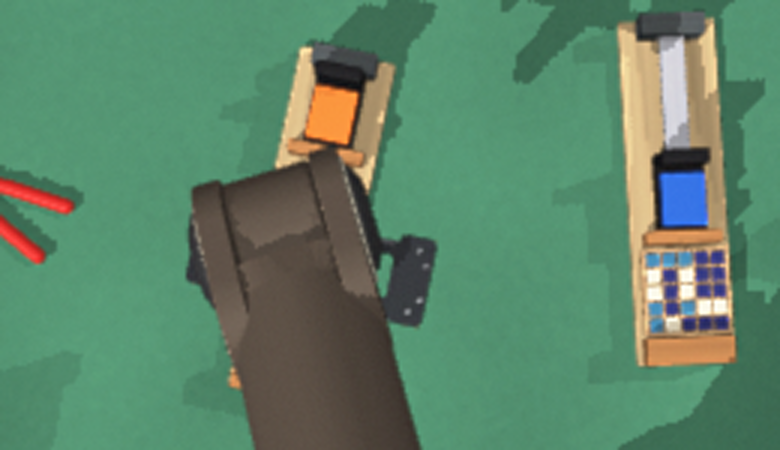

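The pad is up: its height reads 58 mm. The rest sits against the stop as it did under load, having travelled about 107.6 mm from its 0–2 mm start. The panels, the blue clamp and the nippers look unchanged, and the arm is clear.

```bash
python3 -c "
from h import *
print(sign_off())"
```

```text
the job is handed in; nothing more can be done
None
```

The orange clamp is open: its jaw is back at the end stop, the pad has sprung up, and the job is handed in. I pressed the pad about 7 mm with closed fingertips at about 9 N and slid the jaw back along the bar. At the stop I pushed until it would go no further (about 21 N), then eased off and lifted straight up.

**Last checks:**
- **Pad:** the top reads about 58 mm above the table, which is its raised height.
- **Jaw:** it measured about 107.6 mm of travel from its 0–2 mm start, 1–2 mm short of the nominal 110 mm. That is within the camera's error, and the jaw stands visibly against the stop.
- **Everything else:** the blue clamp, both panels and the nippers look unmoved in the pictures. I judged this by eye and did not measure it; the bottle was out of view in my last cropped pictures and only the tub's rim showed.
- **Arm:** it stands clear, with almost no force on the tool, and the job ended at about 9 s.

No check failed.

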